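Fetch the tester from behind the cans

ROBOT

A 7-joint arm with a two-finger parallel gripper is mounted at the origin on the work surface. World frame = base frame: x ahead of the robot, y to its left, z up, the work surface at z = 0. Lengths are in m, angles in rad, forces in N, time in s.
With the tool pointing down it reaches from about 0.4 to 0.85 m from the base axis. Payload 10.4 kg.
Tool frame: the origin (TCP) lies between the finger pads; the fingertips stand r.nose_length ahead of it and the grasp point (between the pads) lies 6 mm ahead of it (r.nose_length is the distance from the TCP to the fingertips, in m); z points along the fingers, x is the direction in which the jaws open and shut, and the axes are right-handed (so a half turn about z gives the same grasp; the last joint's range is limited). The gripper opens to 87 mm and grips with 3 to 60 N. Pads are 19 mm wide; open, the fingers measure 117 mm over their backs; the gripper's body (75 mm by 190 mm) begins 51 mm behind the grasp point.
Start: joints at [1.121, 0.332, -0.065, 1.46, 0.022, 1.35, -0.088], TCP at [0.259, -0.569, 0.248] pointing down, gripper open.
Joint ranges: [-2.6, 2.6], [-0.5, 2.12], [-1.47, 1.34], [0.16, 2.42], [-1.27, 4.41], [0.06, 2.06], [-2.6, 2.6]. Speed limits (rad/s): [2.22, 2.22, 2.79, 2.79, 3.14, 3.14, 3.14].

INTERFACE

Orientations are given as a unit quaternion [x, y, z, w].
In Python, from bench import r gives the robot as it stands. The module is installed in compiled form; this text tells all that it offers.
- The arm moves only by the shell command python3 -m creep 'ROWS' [OPENING] [FORCE]. ROWS is JSON, a list of rows, each an object of numbers: "x", "y", "z": the shift along the world's x, y, z in m; "spin": the turn about the world's z in degrees. In form: [{"x": .., "y": .., "z": .., "spin": ..}, ...]. A call has 1 to 12 rows; each row is the pose to reach, as a shift and turn from the pose commanded when the call began; what a row does not reach only later rows make up. A row lasts 1/8 s, in which the tool goes at most 62.5 mm and 10.7 degrees, less where a joint would pass 70% of its speed; a pose out of reach is approached as far as the arm can. A call with a gripper value outside its range is refused whole. OPENING is the finger opening in m, from 0 to 0.087, set as the call begins (- or left out, the last holds). The fingers move at their own pace and stop on an object; FORCE is the grip in N (left out, the last holds). Time passes only in rows, so rows that repeat a pose let the fingers close. It gives the time, the measured TCP pose, the force and the opening at its end, in the units of the state.
- r.read_state(): the state, without advancing time (a new reading comes with each control period).
- r.camera(name): name is "side" or "top"; returns a dict with "pixels" (420x560x3 uint8, blue, green, red), "z_map" (420x560 float32, m along the optical axis (not along the pixel's ray), 0 where there is no reading), "K" (3x3 intrinsics, pixels), "k1" (the pictures are not rectified: a ray, as slopes to the right and down, at radius r is drawn at 1 + k1 r^2 times it, then the intrinsics apply), "R" (3x3) and "t" (3): a world point X has camera coordinates R X + t. Camera axes: x right, y down, z forward; pixel columns grow to the right and rows downward; lengths in m; the calibration is good to about 2 mm. A picture is of the moment at which its call begins.
- r.close_job(): hands the job in, once; it reports no verdict.
The state is a dict: "time": time; "joint_positions": joint angles; "joint_vel": joint speeds; "joint_torque": joint torques, N m; "ee_pos": TCP position; "eef_rot": TCP orientation; "ft_force": force on the tool from outside, world axes, zero at the start; "torque": the same for the moment, N m; "width": finger opening in m.
Only numpy, scipy, OpenCV 4.12 (cv2) and the standard library are available. Lean on these libraries where they do the work, as an engineer would, in place of code of your own. Each camera call takes 0.05 s, during which the arm holds its last target. There are 200 camera calls.

TASK

Three cans stand in front of the orange battery tester, whose head is tucked under the low steel riser: first move all three cans, standing, into the yellow tray, then draw the tester out from under the riser and lay it flat, screen up, lengthwise in the middle of the blue mat. Only then put each can back upright on the very spot it came from. Keep the cans upright all the while.

Things in the scene. Friction and masses are not known exactly. Their poses are not given: they have to be found in the camera images.
- spray_mid (a point): Upright round can, loose, silver with a narrower red cap (48 mm across, top 45 mm); 52 mm across, 120 mm tall, about 0.2 kg. The point is its centre, 60 mm above its foot, z up its axis. It can be gripped anywhere round its side; 25 mm below its top is good. At the start it stands on one of the riser's three ringed spots; which one varies.
- tin_mid (a point): Upright round can, loose, blue with a narrower white cap (50 mm across, top 35 mm); 54 mm across, 105 mm tall, about 0.2 kg. The point is its centre, 52.5 mm above its foot, z up its axis. It can be gripped anywhere round its side; 25 mm below its top is good. At the start it stands on one of the riser's three ringed spots; which one varies.
- tub_mid (a point): Upright round can, loose, yellow with a black lid of the same width (top 35 mm); 54 mm across, 90 mm tall, about 0.2 kg. The point is its centre, 45 mm above its foot, z up its axis. It can be gripped anywhere round its side; 25 mm below its top is good. At the start it stands on one of the riser's three ringed spots; which one varies.
- tester_grip (a point): Best grip of the loose orange tester (0.4 kg, 220 mm long), near its balance: on the middle line of its ribbed handle (110 long, 28 wide, 32 mm high), 16 mm above the underside, 80 mm from the free end, 30 mm from the head. x runs from handle to head, z up. At the start the handle points to the robot; slide the tester about 90 mm along its -x to clear the riser, then lift.
- tester_mid (a point): Middle of the tester's length, where handle and head meet: 30 mm along +x from tester_grip, 10 mm above the underside. Same axes. The flat head beyond it is 110 mm long, 120 mm wide, 20 mm high, black screen on top; its underside is level with the handle's. At the start its back 75 mm are under the riser's board.
- riser: Low fixed grey steel riser. Cans and tester rest on its dark base sheet, 4 mm thick. Origin: centre of the front white-ringed can spot, at table height; x away from the robot, y left. Ringed spots at x, y = (0, 0), (70, 80), (70, -80) mm. Top board: x 200 to 360, y -130 to 130, z 62 to 72 mm, small goods on it. Two loose sockets under 40 mm high near (150, 112), (150, -112).
- tray: Shallow fixed yellow tray, 280 mm along its x, 110 mm along its y, rim 13 mm high, walls and floor about 4 to 5 mm thick. Origin: centre of its underside, on the table. It lies left or right of the riser. Room for three cans in a row along x, 85 mm apart.
- mat: Fixed blue mat, 270 mm along its x, 150 mm along its y, 4 mm thick. Origin: centre of its underside, on the table. It lies on the side opposite to the tray. The tester is to lie along the mat's x, either way round.
Things that resemble listed ones, but are neither listed nor needed, are in the scene too. Of the things that look like the part that bears spray_mid, the largest one is meant.

How it is judged:
By the outcome, as a careful person would: the job done as asked, in the order asked, and still so for the second after the job is handed in, with the robot touching nothing.
It also fails if it takes over 144 s, if anything falls off the work surface, if the arm or the gripper's body presses on something with over 40 N, if the wrist force passes 120 N, or if a joint passes its speed limit or range.

## Working session

There is one attempt and no reset: what is moved stays moved. The work goes in short steps, Python scripts to look and compute and a shell command to move; the robot and the scene stay as the last step left them, time stands still between calls to the robot, and variables do not carry over. Pictures are saved under pics/ and viewed, about 12 in all and at most 16, crops included, and the job is handed in when it is done.

```bash
mkdir -p pics
cat > h.py <<'E'
import numpy as np, cv2
from bench import r
def ray(c,u,v):
    p=cv2.undistortPoints(np.array([[[u,v]]],float),c["K"],np.array([c["k1"],0,0,0.]))[0,0]
    d=c["R"].T@np.array([p[0],p[1],1]); o=-c["R"].T@c["t"]; return o,d
def onz(c,u,v,z):
    o,d=ray(c,u,v); return o+d*(z-o[2])/d[2]
def cloud(c):
    h,w=c["z_map"].shape; vv,uu=np.mgrid[:h,:w]
    p=cv2.undistortPoints(np.stack([uu,vv],-1).reshape(-1,1,2).astype(float),c["K"],np.array([c["k1"],0,0,0.])).reshape(h,w,2)
    z=c["z_map"][...,None]; P=np.concatenate([p*z,z],-1)
    return (P-c["t"])@c["R"]
E
python3 - <<'E'
from h import *
for n in("top","side"):
    c=r.camera(n); cv2.imwrite(f"pics/{n}0.png",c["pixels"]); np.savez(f"/tmp/{n}.npz",**{k:c[k] for k in c})
    print(n,c["K"].tolist(),c["k1"],-c["R"].T@c["t"],c["R"][2])
print(r.nose_length,r.read_state())
E
```

```text
top [[465.14761847227436, 0.0, 284.18448421896306], [0.0, 465.14761847227436, 211.55890448552765], [0.0, 0.0, 1.0]] 0.014015937751782915 [ 0.30161067 -0.01129934  1.14121532] [ 0.19068517  0.00226394 -0.98164863]
side [[380.1796193733642, 0.0, 281.5754652757443], [0.0, 380.1796193733642, 210.91281772437472], [0.0, 0.0, 1.0]] -0.0680668700909948 [0.37671779 0.67863214 0.57741754] [ 0.17315041 -0.79075264 -0.58713644]
0.025 {'time': 0.1, 'joint_positions': array([ 1.12142479,  0.33281453, -0.06469481,  1.46085162,  0.02162528,
        1.34990798, -0.0885052 ]), 'joint_vel': array([ 8.82811551e-05,  1.10576373e-05, -6.71405436e-04, -1.84722787e-03,
       -3.71276552e-04, -2.79460642e-03,  8.58023698e-06]), 'joint_torque': array([ 1.91014973e-03, -6.24541926e+01,  2.52603495e-02, -3.90717673e+01,
       -6.12677447e-02,  3.65431421e-02,  4.74266574e-05]), 'ee_pos': array([ 0.2585662 , -0.56866053,  0.24683255]), 'eef_rot': array([ 8.40817080e-01, -5.41318967e-01, -5.62043252e-04, -3.11622878e-04]), 'ft_force': array([-0.52590683, -0.05138154,  0.09862878]), 'torque': array([-0.03555587, -0.04591519, -0.01087891]), 'width': 0.08676035032764846}
```

View pics/top0.png

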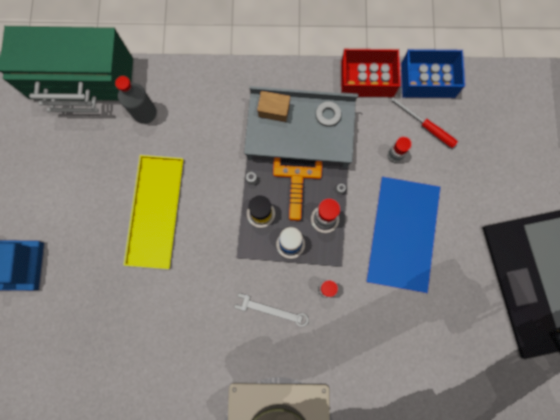

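View pics/side0.png

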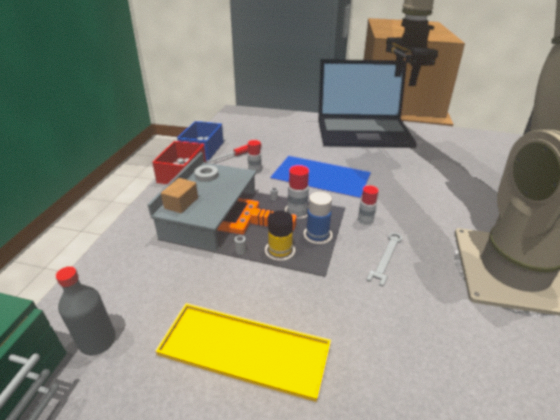

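The top view shows the yellow tray at (154,212), the mat at (404,234), and the riser board at (300,125). The cans on the rings are the black-lidded tub (260,208), white-capped tin (291,240) and red-capped spray (328,212). There are smaller red-capped look-alikes at (330,289) and (402,148), plus a bottle at (135,100). I'll measure these now and make one enlarged crop.

```bash
cat > m0.py <<'E'
from h import *
c=dict(np.load("/tmp/top.npz")); im=c["pixels"]; hsv=cv2.cvtColor(im,cv2.COLOR_BGR2HSV); P=cloud(c)
def rect(lo,hi,z,nm):
    m=cv2.inRange(hsv,lo,hi); m=cv2.morphologyEx(m,cv2.MORPH_CLOSE,np.ones((3,3)))
    k=max(cv2.findContours(m,0,2)[0],key=cv2.contourArea)
    Q=np.array([onz(c,*p,z)[:2] for p in k[:,0].astype(float)],np.float32)
    print(nm,cv2.minAreaRect(Q*1000), "px",cv2.boundingRect(k))
rect((22,150,100),(35,255,255),.013,"tray")
m=hsv.copy(); 
hsv[:, :350]*=np.uint8(1)
h2=hsv.copy(); hsv[:170]=0; hsv[:,:340]=0; hsv[:,450:]=0
rect((100,150,80),(125,255,255),.004,"mat"); hsv=h2
# can tops by depth clusters
for nm,(u,v),h in(("tub",(260,208),.094),("tin",(291,240),.109),("spray",(328,210),.124),("small1",(330,289),.1),("small2",(402,146),.1)):
    W=P[v-25:v+25,u-25:u+25]; zz=W[...,2]; top=np.median(P[v-3:v+4,u-3:u+4,2])
    s=(abs(zz-top)<.008); y,x=np.nonzero(s); (cx,cy),rad=cv2.minEnclosingCircle(np.stack([x,y],1).astype(np.float32))
    Q=W[s]; print(nm,"z",top.round(4),"mid",((Q.max(0)+Q.min(0))/2).round(4),"ext",np.ptp(Q,axis=0).round(3),"ray",onz(c,x.mean()+u-25,y.mean()+v-25,h).round(4))
# orange
m=cv2.inRange(h2,(8,180,120),(20,255,255)); m[:150]=0;m[230:]=0;m[:,:268]=0;m[:,330:]=0
y,x=np.nonzero(m); Q=P[y,x]
H=Q[Q[:,2]>.029]; print("handle",len(H),cv2.minAreaRect((H[:,:2]*1000).astype(np.float32)),np.median(H[:,2]))
# riser board
s=(abs(P[...,2]-.072)<.004); s[:80]=0;s[170:]=0;s[:,:235]=0;s[:,365:]=0
k=max(cv2.findContours(cv2.morphologyEx(s.astype(np.uint8),cv2.MORPH_CLOSE,np.ones((9,9))),0,2)[0],key=cv2.contourArea)
print("board",cv2.minAreaRect(np.array([onz(c,*p,.072)[:2]*1000 for p in k[:,0].astype(float)],np.float32)))
cv2.imwrite("pics/crop1.png",cv2.resize(im[150:310,230:430],None,fx=4,fy=3.75,interpolation=cv2.INTER_CUBIC))
E
python3 m0.py
```

```text
tray ((520.0949096679688, 312.072265625), (110.33187103271484, 277.1524658203125), 86.04741668701172) px (125, 156, 59, 113)
mat ((472.13531494140625, -304.1517333984375), (145.3023223876953, 264.71893310546875), 80.42556762695312) px (367, 178, 73, 114)
tub z 0.0944 mid [0.5169 0.0469 0.0935] ext [0.053 0.051 0.013] ray [0.5164 0.0472 0.094 ]
tin z 0.1097 mid [ 0.443  -0.0238  0.1088] ext [0.05  0.047 0.013] ray [ 0.4423 -0.0242  0.109 ]
spray z 0.1251 mid [ 0.5066 -0.109   0.1232] ext [0.046 0.045 0.012] ray [ 0.5066 -0.1089  0.124 ]
small1 z 0.094 mid [ 0.3333 -0.1106  0.0926] ext [0.035 0.036 0.013] ray [ 0.333 -0.11   0.1  ]
small2 z 0.0938 mid [ 0.6725 -0.2882  0.0924] ext [0.037 0.035 0.013] ray [ 0.6692 -0.2862  0.1   ]
handle 493 ((473.25897216796875, 0.7640457153320312), (112.85375213623047, 325.1134033203125), 74.87715148925781) 0.036188096048838526
board ((718.63916015625, -45.19596862792969), (259.6327819824219, 158.4022216796875), 85.93661499023438)
```

View pics/crop1.png

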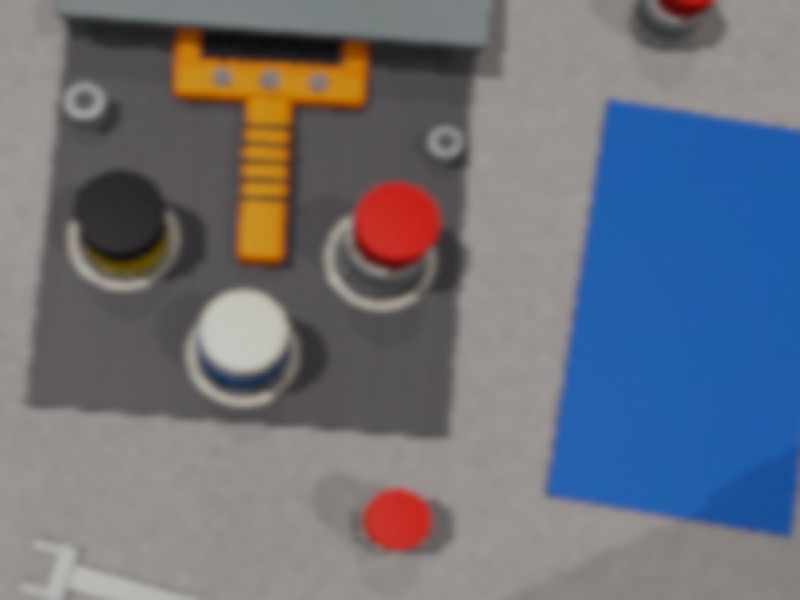

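The largest red cap (46 mm, against about 36 mm for the look-alikes) is the one at (328,210), on the right ring. In the crop it is at (397,225), with its ring at (380,260), so this is the spray. The riser and tray both have a yaw of about -4°, so one jaw direction (-94°) suits every can. I'll go above the spray and measure the tester properly.

```bash
python3 -m creep '[{"y":0.05},{"y":0.10,"spin":-4},{"x":0.03,"y":0.15,"spin":-9},{"x":0.06,"y":0.20,"spin":-14},{"x":0.10,"y":0.24,"spin":-19},{"x":0.14,"y":0.28,"spin":-24},{"x":0.18,"y":0.32,"spin":-28.5},{"x":0.21,"y":0.37,"spin":-28.5},{"x":0.23,"y":0.41,"spin":-28.5},{"x":0.248,"y":0.445,"spin":-28.5},{"x":0.248,"y":0.460,"spin":-28.5},{"x":0.248,"y":0.460,"spin":-28.5}]' 0.087 20
python3 - <<'E'
from h import *
c=dict(np.load("/tmp/top.npz")); P=cloud(c); h2=cv2.cvtColor(c["pixels"],cv2.COLOR_BGR2HSV)
m=cv2.inRange(h2,(5,150,100),(22,255,255)); m[:184]=0;m[225:]=0;m[:,:280]=0;m[:,308:]=0
m=cv2.morphologyEx(m,cv2.MORPH_CLOSE,np.ones((7,7)))
k=max(cv2.findContours(m,0,2)[0],key=cv2.contourArea)
print(cv2.boundingRect(k),cv2.minAreaRect(np.array([onz(c,*p,.036)[:2]*1000 for p in k[:,0].astype(float)],np.float32)))
for v in (190,200,210):
    x=np.nonzero(m[v])[0]; print(onz(c,(x[0]+x[-1])/2,v,.036).round(4),len(x))
y=np.nonzero(m.sum(1))[0].max(); x=np.nonzero(m[y-2])[0]; print("free end",onz(c,x.mean(),y+.5,.036))
s=r.read_state();print(s["ee_pos"],s["eef_rot"])
c=r.camera("side"); cv2.imwrite("pics/s1.png",c["pixels"])
E
```

```text
(289, 184, 14, 37) ((540.8372802734375, -36.4000129699707), (30.15281105041504, 90.89250946044922), 86.96614837646484)
[ 0.5703 -0.0382  0.036 ] 12
[ 0.5453 -0.0372  0.036 ] 13
[ 0.5205 -0.0349  0.036 ] 13
free end [ 0.49462757 -0.03388133  0.036     ]
[ 0.2585662  -0.56866053  0.24683255] [ 8.40817080e-01 -5.41318967e-01 -5.62043252e-04 -3.11622878e-04]invalid input at $[0]: expected keys x, y, z, spin
```

View pics/s1.png

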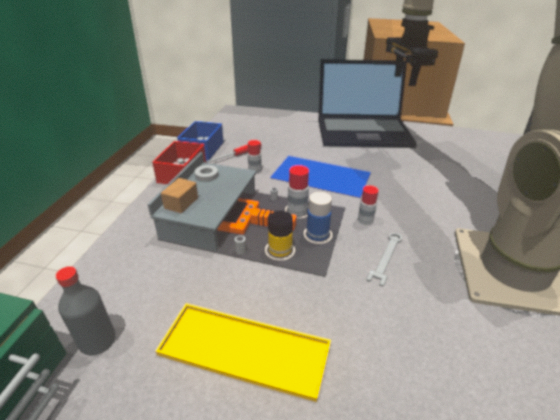

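The arm hasn't moved, because every row needs all four keys. I'll send the move again.

```bash
python3 -m creep '[{"x":0,"y":0.05,"z":0,"spin":0},{"x":0,"y":0.10,"z":0,"spin":-4},{"x":0.03,"y":0.15,"z":0,"spin":-9},{"x":0.06,"y":0.20,"z":0,"spin":-14},{"x":0.10,"y":0.24,"z":0,"spin":-19},{"x":0.14,"y":0.28,"z":0,"spin":-24},{"x":0.18,"y":0.32,"z":0,"spin":-28.5},{"x":0.21,"y":0.37,"z":0,"spin":-28.5},{"x":0.23,"y":0.41,"z":0,"spin":-28.5},{"x":0.248,"y":0.445,"z":0,"spin":-28.5},{"x":0.248,"y":0.460,"z":0,"spin":-28.5},{"x":0.248,"y":0.460,"z":0,"spin":-28.5}]' 0.087 20
python3 - <<'E'
from h import *
c=r.camera("side"); cv2.imwrite("pics/s2.png",c["pixels"])
E
```

```text
time: 1.65
ee_pos: [0.5064, -0.1086, 0.2474]
eef_rot: [-0.682, 0.731, 0.0, -0.0]
ft_force: [0.3, -0.6, 0.8]
width: 0.087
```

View pics/s2.png

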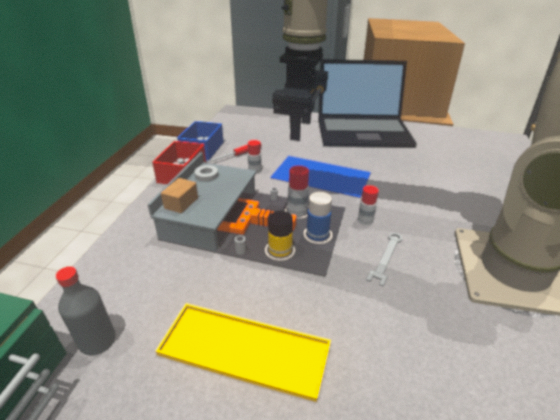

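The open gripper is at (297,115), directly above the spray's red cap at (299,175), with nothing else close. I'll descend 142 mm and grip.

```bash
python3 -m creep '[{"x":0,"y":0,"z":-0.03,"spin":0},{"x":0,"y":0,"z":-0.07,"spin":0},{"x":0,"y":0,"z":-0.10,"spin":0},{"x":0,"y":0,"z":-0.125,"spin":0},{"x":0,"y":0,"z":-0.142,"spin":0},{"x":0,"y":0,"z":-0.142,"spin":0}]'
python3 -m creep '[{"x":0,"y":0,"z":0,"spin":0},{"x":0,"y":0,"z":0,"spin":0},{"x":0,"y":0,"z":0,"spin":0},{"x":0,"y":0,"z":0,"spin":0},{"x":0,"y":0,"z":0,"spin":0},{"x":0,"y":0,"z":0,"spin":0},{"x":0,"y":0,"z":0,"spin":0},{"x":0,"y":0,"z":0,"spin":0}]' 0.03 20
```

```text
time: 2.45
ee_pos: [0.5059, -0.1098, 0.1047]
eef_rot: [-0.681, 0.732, 0.001, -0.001]
ft_force: [0.5, 0.7, 0.7]
width: 0.0867
time: 3.45
ee_pos: [0.5068, -0.1089, 0.1056]
eef_rot: [-0.682, 0.732, -0.0, -0.0]
ft_force: [0.5, -0.0, 0.2]
width: 0.0479
```

```bash
python3 -m creep '[{"x":0,"y":0,"z":0.015,"spin":0},{"x":0,"y":0,"z":0.045,"spin":0},{"x":0,"y":0,"z":0.085,"spin":0},{"x":0,"y":0,"z":0.12,"spin":0},{"x":0,"y":0.02,"z":0.15,"spin":0},{"x":0.01,"y":0.06,"z":0.15,"spin":0},{"x":0.02,"y":0.11,"z":0.15,"spin":0},{"x":0.032,"y":0.16,"z":0.15,"spin":0},{"x":0.045,"y":0.21,"z":0.15,"spin":0},{"x":0.058,"y":0.26,"z":0.15,"spin":0},{"x":0.072,"y":0.31,"z":0.15,"spin":0},{"x":0.085,"y":0.35,"z":0.15,"spin":0}]'
python3 -m creep '[{"x":0.008,"y":0.035,"z":0,"spin":0},{"x":0.013,"y":0.055,"z":0,"spin":0},{"x":0.013,"y":0.065,"z":-0.005,"spin":0},{"x":0.013,"y":0.065,"z":-0.035,"spin":0},{"x":0.013,"y":0.065,"z":-0.07,"spin":0},{"x":0.013,"y":0.065,"z":-0.105,"spin":0},{"x":0.013,"y":0.065,"z":-0.13,"spin":0},{"x":0.013,"y":0.065,"z":-0.14,"spin":0},{"x":0.013,"y":0.065,"z":-0.145,"spin":0},{"x":0.013,"y":0.065,"z":-0.147,"spin":0},{"x":0.013,"y":0.065,"z":-0.149,"spin":0},{"x":0.013,"y":0.065,"z":-0.149,"spin":0}]'
```

```text
time: 4.95
ee_pos: [0.5918, 0.2431, 0.2565]
eef_rot: [-0.682, 0.731, 0.0, 0.0]
ft_force: [0.7, -0.5, -0.9]
width: 0.0479
time: 6.45
ee_pos: [0.6049, 0.3062, 0.107]
eef_rot: [-0.682, 0.732, -0.0, 0.0]
ft_force: [0.5, 0.1, -1.5]
width: 0.0477
```

```bash
python3 -m creep '[{"x":0,"y":0,"z":-0.001,"spin":0},{"x":0,"y":0,"z":-0.001,"spin":0},{"x":0,"y":0,"z":-0.001,"spin":0}]'
python3 - <<'E'
from h import *
c=r.camera("side"); cv2.imwrite("pics/s3.png",c["pixels"])
E
```

```text
time: 6.82
ee_pos: [0.6048, 0.3061, 0.1057]
eef_rot: [-0.682, 0.732, -0.0, 0.0]
ft_force: [0.1, 0.3, -1.0]
width: 0.0479
```

View pics/s3.png

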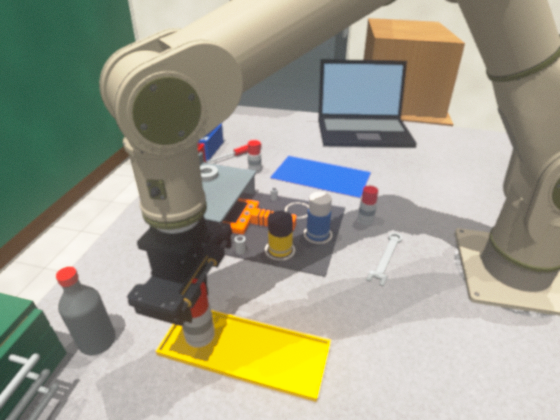

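The spray stands in the tray's far end, with its foot at about (200,340). I'll release it and go to the tin.

```bash
python3 -m creep '[{"x":0,"y":0,"z":0,"spin":0},{"x":0,"y":0,"z":0,"spin":0},{"x":0,"y":0,"z":0,"spin":0},{"x":0,"y":0,"z":0.02,"spin":0},{"x":0,"y":0,"z":0.06,"spin":0},{"x":0,"y":0,"z":0.10,"spin":0},{"x":-0.015,"y":-0.03,"z":0.11,"spin":0},{"x":-0.04,"y":-0.08,"z":0.11,"spin":0},{"x":-0.065,"y":-0.13,"z":0.11,"spin":0},{"x":-0.09,"y":-0.18,"z":0.11,"spin":0},{"x":-0.115,"y":-0.23,"z":0.11,"spin":0},{"x":-0.14,"y":-0.28,"z":0.11,"spin":0}]' 0.087
python3 -m creep '[{"x":-0.017,"y":-0.035,"z":0,"spin":0},{"x":-0.022,"y":-0.05,"z":0,"spin":0},{"x":-0.022,"y":-0.05,"z":-0.02,"spin":0},{"x":-0.022,"y":-0.05,"z":-0.06,"spin":0},{"x":-0.022,"y":-0.05,"z":-0.10,"spin":0},{"x":-0.022,"y":-0.05,"z":-0.125,"spin":0},{"x":-0.022,"y":-0.05,"z":-0.125,"spin":0}]'
python3 -m creep '[{"x":0,"y":0,"z":0,"spin":0},{"x":0,"y":0,"z":0,"spin":0},{"x":0,"y":0,"z":0,"spin":0},{"x":0,"y":0,"z":0,"spin":0},{"x":0,"y":0,"z":0,"spin":0},{"x":0,"y":0,"z":0,"spin":0},{"x":0,"y":0,"z":0,"spin":0},{"x":0,"y":0,"z":0,"spin":0}]' 0.03 20
```

```text
time: 8.38
ee_pos: [0.4641, 0.0248, 0.217]
eef_rot: [-0.682, 0.732, -0.001, 0.001]
ft_force: [1.5, -0.6, 0.3]
width: 0.0867
time: 9.25
ee_pos: [0.4422, -0.0236, 0.0904]
eef_rot: [-0.682, 0.731, 0.001, -0.001]
ft_force: [0.0, -0.3, 0.5]
width: 0.0867
time: 10.25
ee_pos: [0.4431, -0.0237, 0.0909]
eef_rot: [-0.682, 0.732, -0.0, 0.0]
ft_force: [1.1, 2.2, 5.5]
width: 0.0531
```

The width reads 53 mm, so the pads straddle the cap edge and catch only a strip of the body. I'll regrip 12 mm lower for a firmer hold.

```bash
python3 -m creep '[{"x":0,"y":0,"z":0,"spin":0},{"x":0,"y":0,"z":0,"spin":0},{"x":0,"y":0,"z":0,"spin":0},{"x":0,"y":0,"z":-0.006,"spin":0},{"x":0,"y":0,"z":-0.012,"spin":0},{"x":0,"y":0,"z":-0.012,"spin":0}]' 0.087
python3 -m creep '[{"x":0,"y":0,"z":0,"spin":0},{"x":0,"y":0,"z":0,"spin":0},{"x":0,"y":0,"z":0,"spin":0},{"x":0,"y":0,"z":0,"spin":0},{"x":0,"y":0,"z":0,"spin":0},{"x":0,"y":0,"z":0,"spin":0},{"x":0,"y":0,"z":0,"spin":0},{"x":0,"y":0,"z":0,"spin":0}]' 0.03 20
```

```text
time: 11.0
ee_pos: [0.4422, -0.0239, 0.0779]
eef_rot: [-0.682, 0.732, 0.001, -0.0]
ft_force: [-0.7, -1.1, 0.7]
width: 0.0868
time: 12.0
ee_pos: [0.4429, -0.0237, 0.0787]
eef_rot: [-0.682, 0.732, -0.0, 0.0]
ft_force: [0.9, 2.1, 2.3]
width: 0.0534
```

```bash
python3 -m creep '[{"x":0,"y":0,"z":0.015,"spin":0},{"x":0,"y":0,"z":0.045,"spin":0},{"x":0,"y":0,"z":0.085,"spin":0},{"x":0,"y":0.01,"z":0.115,"spin":0},{"x":0.006,"y":0.04,"z":0.13,"spin":0},{"x":0.016,"y":0.08,"z":0.13,"spin":0},{"x":0.028,"y":0.13,"z":0.13,"spin":0},{"x":0.04,"y":0.18,"z":0.13,"spin":0},{"x":0.052,"y":0.23,"z":0.13,"spin":0},{"x":0.064,"y":0.28,"z":0.13,"spin":0},{"x":0.073,"y":0.32,"z":0.13,"spin":0},{"x":0.077,"y":0.336,"z":0.13,"spin":0}]'
python3 -m creep '[{"x":0,"y":0,"z":0,"spin":0},{"x":0,"y":0,"z":-0.02,"spin":0},{"x":0,"y":0,"z":-0.05,"spin":0},{"x":0,"y":0,"z":-0.085,"spin":0},{"x":0,"y":0,"z":-0.11,"spin":0},{"x":0,"y":0,"z":-0.121,"spin":0},{"x":0,"y":0,"z":-0.126,"spin":0},{"x":0,"y":0,"z":-0.128,"spin":0},{"x":0,"y":0,"z":-0.1295,"spin":0},{"x":0,"y":0,"z":-0.1295,"spin":0}]'
```

```text
time: 13.5
ee_pos: [0.5192, 0.314, 0.2088]
eef_rot: [-0.683, 0.731, 0.0, -0.0]
ft_force: [-0.0, -0.3, -2.8]
width: 0.054
time: 14.75
ee_pos: [0.52, 0.3122, 0.0795]
eef_rot: [-0.682, 0.732, -0.0, 0.0]
ft_force: [-0.0, 0.5, -1.9]
width: 0.0538
```

```bash
python3 -m creep '[{"x":0,"y":0,"z":-0.0007,"spin":0},{"x":0,"y":0,"z":0,"spin":0},{"x":0,"y":0,"z":0,"spin":0},{"x":0,"y":0,"z":0.02,"spin":0},{"x":0,"y":0,"z":0.06,"spin":0},{"x":0,"y":0,"z":0.10,"spin":0},{"x":0,"y":-0.03,"z":0.11,"spin":0},{"x":-0.001,"y":-0.08,"z":0.11,"spin":0},{"x":-0.002,"y":-0.13,"z":0.11,"spin":0},{"x":-0.003,"y":-0.18,"z":0.11,"spin":0},{"x":-0.0035,"y":-0.23,"z":0.11,"spin":0},{"x":-0.0035,"y":-0.255,"z":0.11,"spin":0}]' 0.087
python3 -m creep '[{"x":0,"y":-0.01,"z":0,"spin":0},{"x":0,"y":-0.01,"z":-0.02,"spin":0},{"x":0,"y":-0.01,"z":-0.06,"spin":0},{"x":0,"y":-0.01,"z":-0.095,"spin":0},{"x":0,"y":-0.01,"z":-0.115,"spin":0},{"x":0,"y":-0.01,"z":-0.115,"spin":0}]'
python3 -m creep '[{"x":0,"y":0,"z":0,"spin":0},{"x":0,"y":0,"z":0,"spin":0},{"x":0,"y":0,"z":0,"spin":0},{"x":0,"y":0,"z":0,"spin":0},{"x":0,"y":0,"z":0,"spin":0},{"x":0,"y":0,"z":0,"spin":0},{"x":0,"y":0,"z":0,"spin":0},{"x":0,"y":0,"z":0,"spin":0}]' 0.03 20
```

```text
time: 16.25
ee_pos: [0.5165, 0.0542, 0.1906]
eef_rot: [-0.681, 0.733, -0.001, 0.0]
ft_force: [0.1, 0.8, -0.1]
width: 0.0871
time: 17.0
ee_pos: [0.5158, 0.0479, 0.0736]
eef_rot: [-0.682, 0.731, 0.001, -0.0]
ft_force: [-0.6, 1.0, 1.0]
width: 0.0871
time: 18.0
ee_pos: [0.5166, 0.0474, 0.0745]
eef_rot: [-0.682, 0.732, -0.0, 0.0]
ft_force: [-0.0, 1.7, 4.9]
width: 0.0538
```

```bash
python3 -m creep '[{"x":0,"y":0,"z":0.015,"spin":0},{"x":0,"y":0,"z":0.045,"spin":0},{"x":-0.005,"y":0.005,"z":0.085,"spin":0},{"x":-0.015,"y":0.03,"z":0.11,"spin":0},{"x":-0.03,"y":0.06,"z":0.12,"spin":0},{"x":-0.05,"y":0.10,"z":0.12,"spin":0},{"x":-0.065,"y":0.145,"z":0.12,"spin":0},{"x":-0.075,"y":0.19,"z":0.12,"spin":0},{"x":-0.0815,"y":0.23,"z":0.12,"spin":0},{"x":-0.0815,"y":0.258,"z":0.12,"spin":0},{"x":-0.0815,"y":0.271,"z":0.12,"spin":0},{"x":-0.0815,"y":0.271,"z":0.12,"spin":0}]'
python3 -m creep '[{"x":0,"y":0,"z":-0.02,"spin":0},{"x":0,"y":0,"z":-0.05,"spin":0},{"x":0,"y":0,"z":-0.085,"spin":0},{"x":0,"y":0,"z":-0.105,"spin":0},{"x":0,"y":0,"z":-0.114,"spin":0},{"x":0,"y":0,"z":-0.117,"spin":0},{"x":0,"y":0,"z":-0.119,"spin":0},{"x":0,"y":0,"z":-0.1195,"spin":0},{"x":0,"y":0,"z":-0.1195,"spin":0}]'
python3 -m creep '[{"x":0,"y":0,"z":-0.0005,"spin":0},{"x":0,"y":0,"z":0,"spin":0},{"x":0,"y":0,"z":0,"spin":0},{"x":0,"y":0,"z":0.02,"spin":0},{"x":0,"y":-0.01,"z":0.06,"spin":0},{"x":0.01,"y":-0.05,"z":0.10,"spin":0},{"x":0.03,"y":-0.10,"z":0.11,"spin":0},{"x":0.055,"y":-0.15,"z":0.11,"spin":0},{"x":0.08,"y":-0.20,"z":0.11,"spin":0},{"x":0.105,"y":-0.25,"z":0.11,"spin":0},{"x":0.13,"y":-0.30,"z":0.11,"spin":0},{"x":0.14,"y":-0.34,"z":0.11,"spin":0}]' 0.087
python3 - <<'E'
from h import *
for n in("top","side"):
    c=r.camera(n); cv2.imwrite(f"pics/{n}4.png",c["pixels"]); np.savez(f"/tmp/{n}4.npz",**{k:c[k] for k in c})
cv2.imwrite("pics/b4.png",np.hstack([cv2.resize(cv2.imread("pics/top4.png")[90:290,110:440],(400,300)),cv2.resize(cv2.imread("pics/side4.png"),(400,300))]))
E
```

```text
time: 19.5
ee_pos: [0.4346, 0.318, 0.1941]
eef_rot: [-0.682, 0.731, 0.0, -0.0]
ft_force: [-0.0, -0.3, -2.6]
width: 0.0538
time: 20.62
ee_pos: [0.4349, 0.3181, 0.0749]
eef_rot: [-0.682, 0.732, -0.0, 0.0]
ft_force: [0.1, 0.0, -2.6]
width: 0.0536
time: 22.12
ee_pos: [0.5758, -0.0242, 0.1861]
eef_rot: [-0.681, 0.732, -0.001, 0.001]
ft_force: [0.3, 0.6, -0.4]
width: 0.0869
```

View pics/b4.png

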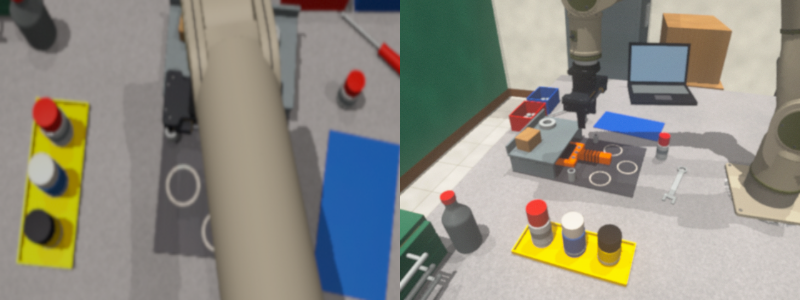

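All three cans stand in the tray, at (48,115), (45,175) and (40,228) in the left half, and the tester is untouched. Next I'll lower onto the handle at (0.575,-0.039), with the jaws across it.

```bash
python3 -m creep '[{"x":0,"y":-0.008,"z":0,"spin":0},{"x":0,"y":-0.017,"z":-0.02,"spin":0},{"x":0,"y":-0.017,"z":-0.06,"spin":0},{"x":0,"y":-0.017,"z":-0.10,"spin":0},{"x":0,"y":-0.017,"z":-0.13,"spin":0},{"x":0,"y":-0.017,"z":-0.147,"spin":0},{"x":0,"y":-0.017,"z":-0.153,"spin":0},{"x":0,"y":-0.017,"z":-0.153,"spin":0},{"x":0,"y":-0.017,"z":-0.153,"spin":0}]' 0.06
python3 -m creep '[{"x":0,"y":0,"z":0,"spin":0},{"x":0,"y":0,"z":0,"spin":0},{"x":0,"y":0,"z":0,"spin":0},{"x":0,"y":0,"z":0,"spin":0},{"x":0,"y":0,"z":0,"spin":0},{"x":0,"y":0,"z":0,"spin":0},{"x":0,"y":0,"z":0,"spin":0},{"x":0,"y":0,"z":0,"spin":0}]' 0.01 35
```

```text
time: 23.35
ee_pos: [0.5755, -0.0389, 0.0328]
eef_rot: [-0.682, 0.732, -0.001, 0.001]
ft_force: [-0.4, 0.2, -0.2]
width: 0.0598
time: 24.35
ee_pos: [0.5748, -0.0386, 0.0316]
eef_rot: [-0.682, 0.732, 0.0, 0.0]
ft_force: [-0.4, 2.9, 1.3]
width: 0.0281
```

```bash
python3 -m creep '[{"x":-0.008,"y":0.0005,"z":0,"spin":0},{"x":-0.02,"y":0.0015,"z":0,"spin":0},{"x":-0.035,"y":0.0025,"z":0,"spin":0},{"x":-0.05,"y":0.0035,"z":0,"spin":0},{"x":-0.065,"y":0.0045,"z":0,"spin":0},{"x":-0.08,"y":0.0055,"z":0,"spin":0},{"x":-0.095,"y":0.0065,"z":0,"spin":0},{"x":-0.105,"y":0.0075,"z":0,"spin":0},{"x":-0.11,"y":0.0075,"z":0,"spin":0},{"x":-0.11,"y":0.0075,"z":0.01,"spin":0},{"x":-0.11,"y":0.0075,"z":0.03,"spin":0},{"x":-0.11,"y":0.0075,"z":0.05,"spin":0}]'
python3 - <<'E'
from h import *
for n in("top","side"):
    c=r.camera(n); cv2.imwrite(f"pics/{n}5.png",c["pixels"]); np.savez(f"/tmp/{n}5.npz",**{k:c[k] for k in c})
cv2.imwrite("pics/b5.png",np.hstack([cv2.resize(cv2.imread("pics/top5.png")[90:290,110:440],(400,300)),cv2.resize(cv2.imread("pics/side5.png")[100:300,130:400],(400,300))]))
E
```

```text
time: 25.85
ee_pos: [0.4643, -0.0313, 0.0822]
eef_rot: [-0.682, 0.732, 0.001, -0.0]
ft_force: [-0.5, -0.0, -2.8]
width: 0.0282
```

View pics/b5.png

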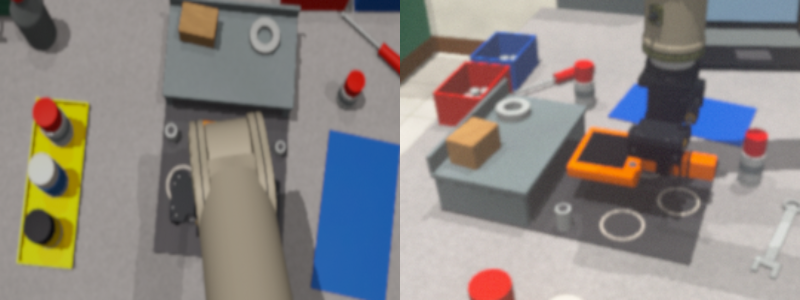

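The tester is clear of the riser and hangs level at (640,155) in the right half. I'll carry it over the mat.

```bash
python3 -m creep '[{"x":0,"y":0,"z":0.03,"spin":0},{"x":0,"y":-0.01,"z":0.055,"spin":0},{"x":0,"y":-0.035,"z":0.065,"spin":0},{"x":0,"y":-0.07,"z":0.065,"spin":0},{"x":0,"y":-0.11,"z":0.065,"spin":-1},{"x":0,"y":-0.15,"z":0.065,"spin":-2},{"x":0,"y":-0.19,"z":0.065,"spin":-3},{"x":-0.008,"y":-0.22,"z":0.065,"spin":-4},{"x":-0.016,"y":-0.245,"z":0.065,"spin":-5},{"x":-0.021,"y":-0.26,"z":0.06,"spin":-5.6},{"x":-0.023,"y":-0.268,"z":0.05,"spin":-5.6},{"x":-0.023,"y":-0.268,"z":0.03,"spin":-5.6}]'
python3 -m creep '[{"x":0,"y":0,"z":-0.02,"spin":0},{"x":0,"y":0,"z":-0.04,"spin":0},{"x":0,"y":0,"z":-0.04,"spin":0}]'
python3 - <<'E'
from h import *
for n in("top","side"):
    c=r.camera(n); cv2.imwrite(f"pics/{n}6.png",c["pixels"]); np.savez(f"/tmp/{n}6.npz",**{k:c[k] for k in c})
cv2.imwrite("pics/b6.png",np.hstack([cv2.resize(cv2.imread("pics/top6.png")[90:290,220:500],(400,300)),cv2.resize(cv2.imread("pics/side6.png")[80:280,180:450],(400,300))]))
E
```

```text
time: 27.45
ee_pos: [0.4421, -0.2995, 0.1111]
eef_rot: [-0.645, 0.764, -0.0, 0.0]
ft_force: [0.1, 0.5, -4.0]
width: 0.028
time: 27.82
ee_pos: [0.4409, -0.2978, 0.0697]
eef_rot: [-0.646, 0.764, 0.002, -0.0]
ft_force: [-0.2, 0.2, -3.1]
width: 0.0283
```

View pics/b6.png

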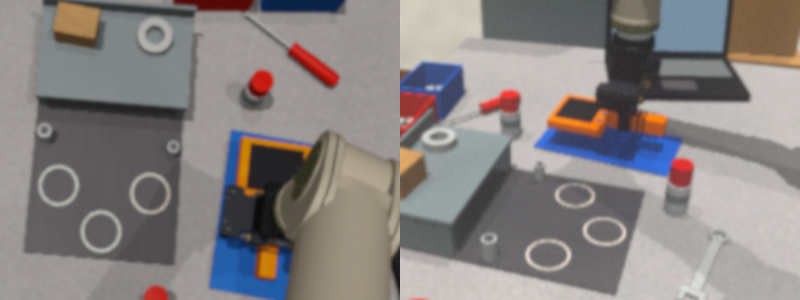

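The tester hangs over the mat and is aligned with it. All three rings are now visible, at (58,185), (150,193) and (101,231) in the crop. I'll lower, release and retreat, then measure the tester and the rings.

```bash
python3 -m creep '[{"x":0,"y":0,"z":-0.015,"spin":0},{"x":0,"y":0,"z":-0.028,"spin":0},{"x":0,"y":0,"z":-0.035,"spin":0},{"x":0,"y":0,"z":-0.038,"spin":0},{"x":0,"y":0,"z":-0.0395,"spin":0},{"x":0,"y":0,"z":-0.0395,"spin":0},{"x":0,"y":0,"z":-0.0395,"spin":0}]'
python3 -m creep '[{"x":0,"y":0,"z":0,"spin":0},{"x":0,"y":0,"z":0,"spin":0},{"x":0,"y":0,"z":0,"spin":0},{"x":0,"y":0,"z":0.015,"spin":0},{"x":0,"y":0,"z":0.045,"spin":0},{"x":0,"y":0,"z":0.09,"spin":0},{"x":0,"y":0.03,"z":0.13,"spin":2},{"x":0,"y":0.08,"z":0.15,"spin":5.6},{"x":0,"y":0.13,"z":0.15,"spin":5.6},{"x":0,"y":0.18,"z":0.15,"spin":5.6},{"x":0,"y":0.23,"z":0.15,"spin":5.6},{"x":0,"y":0.28,"z":0.15,"spin":5.6}]' 0.07
cat > m7.py <<'E'
from h import *
c=r.camera("top"); im=c["pixels"]; cv2.imwrite("pics/top7.png",im); np.savez("/tmp/top7.npz",**c); h=cv2.cvtColor(im,cv2.COLOR_BGR2HSV); P=cloud(c)
m=cv2.inRange(h,(5,150,100),(22,255,255)); m[:,:355]=0;m[:160]=0;m[310:]=0; m[:,450:]=0
k=np.vstack([q for q in cv2.findContours(m,0,2)[0] if cv2.contourArea(q)>15])[:,0].astype(float)
Q=np.array([onz(c,*p,.024)[:2]*1000 for p in k],np.float32); print("tester",cv2.minAreaRect(Q))
m=cv2.inRange(h,(100,150,80),(125,255,255)); m[:,:355]=0;m[:170]=0; m[:,450:]=0
k=np.vstack([q for q in cv2.findContours(m,0,2)[0] if cv2.contourArea(q)>15])[:,0].astype(float)
print("mat",cv2.minAreaRect(np.array([onz(c,*p,.004)[:2]*1000 for p in k],np.float32)))
# rings from top6
c=dict(np.load("/tmp/top6.npz")); h=cv2.cvtColor(c["pixels"],cv2.COLOR_BGR2GRAY)
m=(h>135).astype(np.uint8); m[:200]=0;m[262:]=0;m[:,:246]=0;m[:,341:]=0
for q in cv2.findContours(m,0,2)[0]:
    if cv2.contourArea(q)>150:
        Q=np.array([onz(c,*p,.004)[:2]*1000 for p in q[:,0].astype(float)],np.float32); print("ring",cv2.boundingRect(q),cv2.minEnclosingCircle(Q),cv2.fitEllipse(Q))
cv2.imwrite("pics/t7.png",cv2.resize(im[90:310,220:500],(760,597)))
E
python3 m7.py
```

```text
time: 28.8
ee_pos: [0.4419, -0.2996, 0.0324]
eef_rot: [-0.645, 0.764, -0.0, 0.0]
ft_force: [-0.4, -0.7, -3.7]
width: 0.0282
time: 30.3
ee_pos: [0.4417, -0.0178, 0.1833]
eef_rot: [-0.682, 0.732, -0.001, 0.0]
ft_force: [1.2, 0.1, -0.0]
width: 0.0698
tester ((474.781494140625, -303.4756164550781), (117.15039825439453, 215.5618896484375), 82.39120483398438)
mat ((472.1671142578125, -303.8163146972656), (145.85763549804688, 265.0374755859375), 80.3006591796875)
ring (276, 230, 29, 29) ((442.0963439941406, -24.351303100585938), 35.47163009643555) ((442.10980224609375, -24.511648178100586), (68.85673522949219, 69.12744903564453), 110.32552337646484)
ring (311, 205, 28, 28) ((506.2453918457031, -108.7202377319336), 35.068782806396484) ((506.40362548828125, -108.68730163574219), (67.53541564941406, 68.34325408935547), 33.219852447509766)
ring (247, 200, 28, 28) ((517.7002563476562, 50.51035690307617), 35.538150787353516) ((517.8826293945312, 50.4443359375), (69.30482482910156, 69.3936996459961), 3.673274517059326)
```

View pics/t7.png

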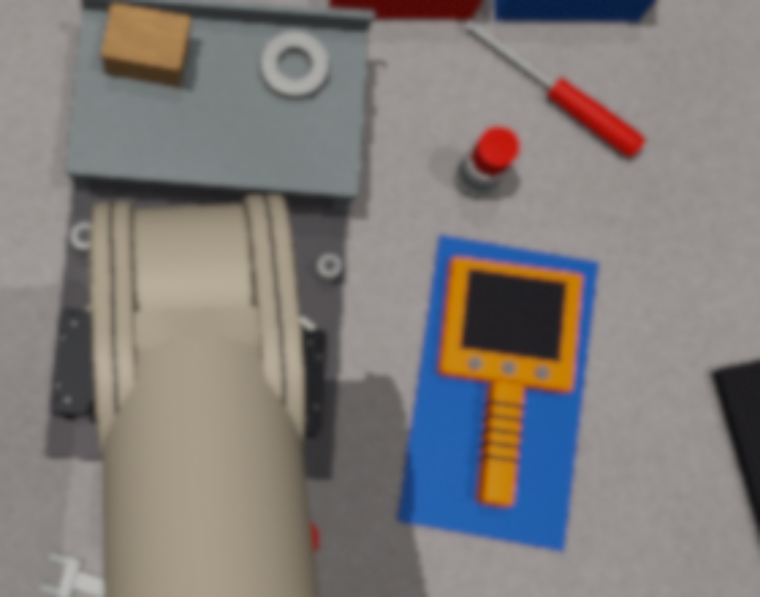

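The tester lies flat, screen up, along the mat, within about 3 mm of its middle (head at (512,325) in the picture). The rings match where the cans stood. Now the cans go back, tub first.

```bash
python3 -m creep '[{"x":0,"y":0.03,"z":0,"spin":0},{"x":0,"y":0.08,"z":0,"spin":0},{"x":-0.002,"y":0.13,"z":0,"spin":0},{"x":-0.004,"y":0.18,"z":0,"spin":0},{"x":-0.006,"y":0.23,"z":0,"spin":0},{"x":-0.007,"y":0.28,"z":0,"spin":0},{"x":-0.007,"y":0.32,"z":0,"spin":0},{"x":-0.007,"y":0.3375,"z":0,"spin":0},{"x":-0.007,"y":0.3375,"z":-0.02,"spin":0},{"x":-0.007,"y":0.3375,"z":-0.05,"spin":0},{"x":-0.007,"y":0.3375,"z":-0.085,"spin":0},{"x":-0.007,"y":0.3375,"z":-0.108,"spin":0}]' 0.087 20
python3 -m creep '[{"x":0,"y":0,"z":0,"spin":0},{"x":0,"y":0,"z":0,"spin":0},{"x":0,"y":0,"z":0,"spin":0}]'
python3 -m creep '[{"x":0,"y":0,"z":0,"spin":0},{"x":0,"y":0,"z":0,"spin":0},{"x":0,"y":0,"z":0,"spin":0},{"x":0,"y":0,"z":0,"spin":0},{"x":0,"y":0,"z":0,"spin":0},{"x":0,"y":0,"z":0,"spin":0},{"x":0,"y":0,"z":0,"spin":0},{"x":0,"y":0,"z":0,"spin":0}]' 0.03 20
```

```text
time: 31.85
ee_pos: [0.4348, 0.3174, 0.0734]
eef_rot: [-0.682, 0.732, -0.0, -0.0]
ft_force: [0.2, -0.7, 1.3]
width: 0.0869
time: 32.22
ee_pos: [0.4355, 0.3185, 0.0754]
eef_rot: [-0.682, 0.732, -0.0, 0.001]
ft_force: [0.4, -0.3, 0.6]
width: 0.0869
time: 33.22
ee_pos: [0.4347, 0.3181, 0.0741]
eef_rot: [-0.682, 0.732, -0.0, 0.0]
ft_force: [0.1, -0.6, 0.8]
width: 0.0538
```

```bash
python3 -m creep '[{"x":0,"y":0,"z":0.015,"spin":0},{"x":0,"y":0,"z":0.045,"spin":0},{"x":0,"y":-0.005,"z":0.08,"spin":0},{"x":0.002,"y":-0.03,"z":0.10,"spin":0},{"x":0.01,"y":-0.07,"z":0.10,"spin":0},{"x":0.025,"y":-0.11,"z":0.10,"spin":0},{"x":0.04,"y":-0.15,"z":0.10,"spin":0},{"x":0.055,"y":-0.19,"z":0.10,"spin":0},{"x":0.07,"y":-0.23,"z":0.10,"spin":0},{"x":0.078,"y":-0.255,"z":0.10,"spin":0},{"x":0.082,"y":-0.269,"z":0.10,"spin":0},{"x":0.082,"y":-0.269,"z":0.10,"spin":0}]'
python3 -m creep '[{"x":0,"y":0,"z":-0.015,"spin":0},{"x":0,"y":0,"z":-0.045,"spin":0},{"x":0,"y":0,"z":-0.075,"spin":0},{"x":0,"y":0,"z":-0.09,"spin":0},{"x":0,"y":0,"z":-0.096,"spin":0},{"x":0,"y":0,"z":-0.098,"spin":0},{"x":0,"y":0,"z":-0.0995,"spin":0},{"x":0,"y":0,"z":-0.0995,"spin":0},{"x":0,"y":0,"z":-0.0995,"spin":0}]'
```

```text
time: 34.72
ee_pos: [0.5168, 0.0488, 0.1744]
eef_rot: [-0.681, 0.732, -0.0, 0.0]
ft_force: [0.6, 0.8, -2.5]
width: 0.0535
time: 35.85
ee_pos: [0.517, 0.049, 0.075]
eef_rot: [-0.682, 0.732, -0.0, 0.0]
ft_force: [-0.1, -0.3, -1.5]
width: 0.0533
```

```bash
python3 -m creep '[{"x":0,"y":0,"z":-0.0005,"spin":0},{"x":0,"y":0,"z":0,"spin":0},{"x":0,"y":0,"z":0,"spin":0},{"x":0,"y":0,"z":0.02,"spin":0},{"x":0,"y":0,"z":0.06,"spin":0},{"x":0,"y":0.01,"z":0.10,"spin":0},{"x":0,"y":0.05,"z":0.11,"spin":0},{"x":0.001,"y":0.10,"z":0.11,"spin":0},{"x":0.002,"y":0.15,"z":0.11,"spin":0},{"x":0.003,"y":0.20,"z":0.11,"spin":0},{"x":0.003,"y":0.24,"z":0.11,"spin":0},{"x":0.003,"y":0.263,"z":0.11,"spin":0}]' 0.087
python3 -m creep '[{"x":0,"y":0,"z":-0.01,"spin":0},{"x":0,"y":0,"z":-0.04,"spin":0},{"x":0,"y":0,"z":-0.08,"spin":0},{"x":0,"y":0,"z":-0.106,"spin":0},{"x":0,"y":0,"z":-0.106,"spin":0},{"x":0,"y":0,"z":-0.106,"spin":0}]'
python3 -m creep '[{"x":0,"y":0,"z":0,"spin":0},{"x":0,"y":0,"z":0,"spin":0},{"x":0,"y":0,"z":0,"spin":0},{"x":0,"y":0,"z":0,"spin":0},{"x":0,"y":0,"z":0,"spin":0},{"x":0,"y":0,"z":0,"spin":0},{"x":0,"y":0,"z":0,"spin":0},{"x":0,"y":0,"z":0,"spin":0}]' 0.03 20
```

```text
time: 37.35
ee_pos: [0.519, 0.3146, 0.1845]
eef_rot: [-0.683, 0.731, 0.0, 0.0]
ft_force: [-0.1, -0.8, 0.3]
width: 0.0871
time: 38.1
ee_pos: [0.5204, 0.3117, 0.0796]
eef_rot: [-0.681, 0.732, -0.0, 0.001]
ft_force: [0.2, 0.0, 0.2]
width: 0.0869
time: 39.1
ee_pos: [0.5198, 0.3122, 0.0787]
eef_rot: [-0.682, 0.732, -0.0, 0.0]
ft_force: [0.1, 1.4, 2.1]
width: 0.0533
```

```bash
python3 -m creep '[{"x":0,"y":0,"z":0.015,"spin":0},{"x":0,"y":0,"z":0.045,"spin":0},{"x":0,"y":0,"z":0.085,"spin":0},{"x":-0.002,"y":-0.01,"z":0.115,"spin":0},{"x":-0.01,"y":-0.04,"z":0.13,"spin":0},{"x":-0.025,"y":-0.08,"z":0.13,"spin":0},{"x":-0.04,"y":-0.13,"z":0.13,"spin":0},{"x":-0.052,"y":-0.18,"z":0.13,"spin":0},{"x":-0.062,"y":-0.23,"z":0.13,"spin":0},{"x":-0.07,"y":-0.28,"z":0.13,"spin":0},{"x":-0.0755,"y":-0.32,"z":0.13,"spin":0},{"x":-0.0772,"y":-0.336,"z":0.13,"spin":0}]'
python3 -m creep '[{"x":0,"y":0,"z":0,"spin":0},{"x":0,"y":0,"z":-0.02,"spin":0},{"x":0,"y":0,"z":-0.05,"spin":0},{"x":0,"y":0,"z":-0.085,"spin":0},{"x":0,"y":0,"z":-0.11,"spin":0},{"x":0,"y":0,"z":-0.122,"spin":0},{"x":0,"y":0,"z":-0.127,"spin":0},{"x":0,"y":0,"z":-0.129,"spin":0},{"x":0,"y":0,"z":-0.1295,"spin":0},{"x":0,"y":0,"z":-0.1295,"spin":0}]'
```

```text
time: 40.6
ee_pos: [0.4419, -0.0262, 0.2091]
eef_rot: [-0.681, 0.733, -0.0, -0.0]
ft_force: [0.0, 0.9, -2.5]
width: 0.0534
time: 41.85
ee_pos: [0.4429, -0.024, 0.0796]
eef_rot: [-0.682, 0.732, -0.0, 0.0]
ft_force: [-0.7, 0.7, -1.9]
width: 0.0534
```

```bash
python3 -m creep '[{"x":0,"y":0,"z":-0.0005,"spin":0},{"x":0,"y":0,"z":0,"spin":0},{"x":0,"y":0,"z":0,"spin":0},{"x":0,"y":0,"z":0.02,"spin":0},{"x":0,"y":0,"z":0.06,"spin":0},{"x":0,"y":0,"z":0.11,"spin":0},{"x":0.015,"y":0.03,"z":0.136,"spin":0},{"x":0.04,"y":0.08,"z":0.136,"spin":0},{"x":0.065,"y":0.13,"z":0.136,"spin":0},{"x":0.09,"y":0.18,"z":0.136,"spin":0},{"x":0.115,"y":0.23,"z":0.136,"spin":0},{"x":0.14,"y":0.28,"z":0.136,"spin":0}]' 0.087
python3 -m creep '[{"x":0.017,"y":0.035,"z":0,"spin":0},{"x":0.022,"y":0.05,"z":0,"spin":0},{"x":0.022,"y":0.05,"z":0,"spin":0},{"x":0.022,"y":0.05,"z":-0.03,"spin":0},{"x":0.022,"y":0.05,"z":-0.07,"spin":0},{"x":0.022,"y":0.05,"z":-0.10,"spin":0},{"x":0.022,"y":0.05,"z":-0.1095,"spin":0},{"x":0.022,"y":0.05,"z":-0.1095,"spin":0},{"x":0.022,"y":0.05,"z":-0.1095,"spin":0}]'
python3 -m creep '[{"x":0,"y":0,"z":0,"spin":0},{"x":0,"y":0,"z":0,"spin":0},{"x":0,"y":0,"z":0,"spin":0},{"x":0,"y":0,"z":0,"spin":0},{"x":0,"y":0,"z":0,"spin":0},{"x":0,"y":0,"z":0,"spin":0},{"x":0,"y":0,"z":0,"spin":0},{"x":0,"y":0,"z":0,"spin":0}]' 0.03 20
```

```text
time: 43.35
ee_pos: [0.5835, 0.2574, 0.215]
eef_rot: [-0.681, 0.732, -0.0, 0.0]
ft_force: [0.4, -0.2, 0.4]
width: 0.0866
time: 44.48
ee_pos: [0.6053, 0.3061, 0.1074]
eef_rot: [-0.682, 0.732, -0.0, 0.001]
ft_force: [0.3, 0.9, -0.8]
width: 0.0872
time: 45.48
ee_pos: [0.6045, 0.3061, 0.1055]
eef_rot: [-0.682, 0.732, 0.0, -0.0]
ft_force: [0.1, -0.0, -1.8]
width: 0.0474
```

```bash
python3 -m creep '[{"x":0,"y":0,"z":0.015,"spin":0},{"x":0,"y":0,"z":0.045,"spin":0},{"x":0,"y":0,"z":0.085,"spin":0},{"x":0,"y":0,"z":0.12,"spin":0},{"x":-0.004,"y":-0.02,"z":0.15,"spin":0},{"x":-0.014,"y":-0.06,"z":0.15,"spin":0},{"x":-0.026,"y":-0.11,"z":0.15,"spin":0},{"x":-0.038,"y":-0.16,"z":0.15,"spin":0},{"x":-0.05,"y":-0.21,"z":0.15,"spin":0},{"x":-0.062,"y":-0.26,"z":0.15,"spin":0},{"x":-0.074,"y":-0.31,"z":0.15,"spin":0},{"x":-0.085,"y":-0.355,"z":0.15,"spin":0}]'
python3 -m creep '[{"x":-0.009,"y":-0.035,"z":0,"spin":0},{"x":-0.013,"y":-0.055,"z":0,"spin":0},{"x":-0.013,"y":-0.06,"z":-0.005,"spin":0},{"x":-0.013,"y":-0.06,"z":-0.035,"spin":0},{"x":-0.013,"y":-0.06,"z":-0.07,"spin":0},{"x":-0.013,"y":-0.06,"z":-0.105,"spin":0},{"x":-0.013,"y":-0.06,"z":-0.13,"spin":0},{"x":-0.013,"y":-0.06,"z":-0.142,"spin":0},{"x":-0.013,"y":-0.06,"z":-0.147,"spin":0},{"x":-0.013,"y":-0.06,"z":-0.149,"spin":0},{"x":-0.013,"y":-0.06,"z":-0.1495,"spin":0},{"x":-0.013,"y":-0.06,"z":-0.1495,"spin":0}]'
```

```text
time: 46.98
ee_pos: [0.519, -0.0507, 0.2568]
eef_rot: [-0.682, 0.732, -0.001, 0.0]
ft_force: [0.3, 0.1, -1.4]
width: 0.0476
time: 48.48
ee_pos: [0.5069, -0.109, 0.1066]
eef_rot: [-0.682, 0.732, -0.0, 0.0]
ft_force: [-1.1, -0.1, -0.9]
width: 0.0477
```

```bash
python3 -m creep '[{"x":0,"y":0,"z":-0.0005,"spin":0},{"x":0,"y":0,"z":0,"spin":0},{"x":0,"y":0,"z":0,"spin":0},{"x":0,"y":0,"z":0.02,"spin":0},{"x":0,"y":0,"z":0.06,"spin":0},{"x":0,"y":0,"z":0.11,"spin":0},{"x":0,"y":-0.02,"z":0.15,"spin":0},{"x":-0.02,"y":-0.07,"z":0.16,"spin":0},{"x":-0.04,"y":-0.12,"z":0.16,"spin":0},{"x":-0.06,"y":-0.17,"z":0.16,"spin":0},{"x":-0.08,"y":-0.22,"z":0.16,"spin":0},{"x":-0.10,"y":-0.27,"z":0.16,"spin":0}]' 0.087
python3 -m creep '[{"x":-0.03,"y":-0.04,"z":0,"spin":5},{"x":-0.06,"y":-0.08,"z":0,"spin":10},{"x":-0.09,"y":-0.12,"z":0,"spin":15},{"x":-0.11,"y":-0.15,"z":0,"spin":20},{"x":-0.13,"y":-0.18,"z":0,"spin":20},{"x":-0.13,"y":-0.18,"z":0,"spin":20},{"x":-0.13,"y":-0.18,"z":0,"spin":20},{"x":-0.13,"y":-0.18,"z":0,"spin":20}]'
python3 - <<'E'
from h import *
c=r.camera("top"); s=r.camera("side"); P=cloud(c)
for nm,(u,v) in(("tub",(259,207)),("tin",(291,240)),("spray",(328,210))):
    W=P[v-25:v+25,u-25:u+25]; zz=W[...,2]; top=np.median(P[v-3:v+4,u-3:u+4,2])
    Q=W[abs(zz-top)<.008]; print(nm,top.round(4),((Q.max(0)+Q.min(0))/2).round(4))
cv2.imwrite("pics/b9.png",np.hstack([cv2.resize(c["pixels"][90:310,110:460],(400,300)),cv2.resize(s["pixels"][80:400,100:440],(400,300))]))
E
```

```text
time: 49.98
ee_pos: [0.4057, -0.3805, 0.2663]
eef_rot: [-0.682, 0.732, -0.0, -0.0]
ft_force: [0.5, 0.2, -0.2]
width: 0.0875
time: 50.98
ee_pos: [0.2777, -0.558, 0.2662]
eef_rot: [0.799, -0.601, 0.0, -0.0]
ft_force: [-0.1, -0.4, -0.1]
width: 0.0871
tub 0.0942 [0.5175 0.0469 0.0935]
tin 0.1097 [ 0.4432 -0.026   0.108 ]
spray 0.1253 [ 0.5067 -0.1111  0.1239]
```

View pics/b9.png

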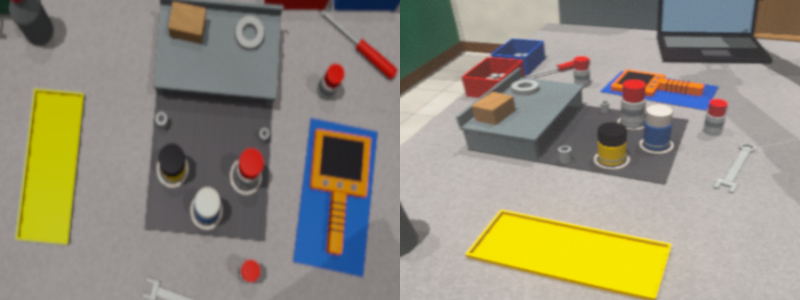

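All three cans stand upright on their rings, at (172,160), (207,205) and (248,168) in the left half. They are within about 2 mm of where they started, the tester is on the mat, and the tray is empty.

```bash
python3 -c "
from bench import r
print(r.close_job())"
```

```text
the job is handed in; nothing more can be done
None
```

The job is done and handed in at about 51 s on the robot's clock. I moved the spray, tin and tub upright into the tray, then slid the tester out from under the riser and laid it on the mat. Last, I put each can back on its own ring.

**Cans:** the final top view shows all three standing, with their tops within about 2 mm of where they started. The tray is empty, and the arm was clear of everything.

**Tester:** it lies flat, screen up, lengthwise on the mat. Its centre measured about 3 mm from the mat's middle, with the angle about 2° off.

**Checks that disagreed:**
- The tub's ring measured about 3 mm away from where the tub first stood. I aimed between the two, and the final look put the tub within 1 mm of its starting place.
- The tin's first grip caught the edge of its cap, so I let go and gripped it 12 mm lower before lifting.

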